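# Hang the rinsed utensil caddy on its twin-pin frame

### The job

Hang the blue utensil caddy on the dark metal frame: lift it by its white handle, put both holes of its back plate over the two brass pins together, push it fully home so that its back lies against the frame's bars, let it hang there upright and let go. Do not tip the caddy over on the way, and leave the bowl, the jar and the wooden spatula where they are.

Things in the scene. Friction and masses are not known exactly. Their poses are not given: they have to be found in the camera images.
- caddy: Loose blue plastic caddy, about 0.3 kg, standing on the counter: open tray 90 mm deep (x), 160 wide (y), 50 high, with an upright back plate 160 wide, 140 high, 8 mm thick, and a white handle bar. Origin at the underside, mid-width, 45 mm in front of the plate's rear face. x points forward, from the back plate to the tray's front, y along the width, z up.
- caddy_grip (a point): Grip point in the caddy's white handle bar, 125 mm above its underside, 50 mm in front of its rear face. The bar is 12 mm wide (y), 30 mm high (15 mm above and below this point), runs along x from the back plate to a post 26 mm ahead of this point, its top flush with the plate's; free on both sides: pinch it across y from above. Axes as the caddy's.
- hole_a (a point): Centre (half-way through the 8 mm plate) of the round 20 mm through hole in the caddy's back plate on its +y side: 55 mm from the middle, 115 mm above the underside, 25 mm below the plate's top edge. Axes as the caddy's.
- hole_b (a point): The same for the hole on the caddy's -y side; the holes are 110 mm apart.
- frame: Dark steel frame fixed to the counter, 244 mm wide (y), 187 high: two posts (y = +-115 mm), two level bars 25 mm high, at 80 and 175 mm height. Origin on the counter, mid-width, in the plane of the bars' front faces; x points to the side of the pins, where the caddy hangs, z up. Feet 10 mm high reach 30 mm forward and 100 mm back. The hung caddy's underside is about 56 mm up.
- pin_a (a point): On the axis of the brass pin at the frame's +y side, 55 mm from the middle, 4 mm before the bar's face, 176 mm up: where the middle of the back plate is when fully home; hole_a then lies about 5 mm below, its upper edge resting on the pin. Pin 10 mm thick, round end, rising 12 degrees towards the frame's +x; its end is 25 mm farther out, the axis there 5 mm higher. Axes as the frame's.
- pin_b (a point): The same for the pin on the frame's -y side; it takes hole_b. The pins are 110 mm apart.
- bowl: White porcelain bowl, 140 mm across, 60 mm high, beyond the work; origin at the centre of its underside. Leave alone.
- jar: Small glass jar with steel twist cap, 70 mm across, 90 mm high; origin at the centre of its underside. Leave alone.
- spatula: Wooden spatula 260 mm long, lying along its x on the counter between caddy and frame; origin at mid-length on its underside. Leave alone.
Not all that is in view belongs to the job. Several things look just like the caddy: the one meant starts farthest to the robot's left.

How it is judged:
By the outcome, as a careful person would: the job done as asked, in the order asked, and still so for the second after the job is handed in, with the robot touching nothing.
It also fails if it takes over 48 s, if anything falls off the work surface, if the arm or the gripper's body presses on something with over 40 N, if the wrist force passes 120 N, or if a joint passes its speed limit or range.

### The arm

A 7-joint arm with a two-finger parallel gripper is mounted at the origin on the work surface. World frame = base frame: x ahead of the robot, y to its left, z up, the work surface at z = 0. Lengths are in m, angles in degrees, forces in N, time in s.
With the tool pointing down it reaches from about 0.425 to 0.875 m from the base axis. Payload 4.7 kg.
Tool frame: the origin (TCP) lies at the very end of the fingers, on their centre line; the grasp point (between the pads) lies 19 mm behind it; z points along the fingers, y is the line along which they close (so a half turn about z gives the same grasp; the last joint's range is limited). The gripper opens to 87 mm and grips with 3 to 60 N. Pads are 19 mm wide; open, the fingers measure 117 mm over their backs; the gripper's body (75 mm by 190 mm) begins 51 mm behind the grasp point.
Start: joints at [-62.332, 18.392, -4.016, 83.108, 1.295, 78.541, -3.26], TCP at [0.294, 0.58, 0.223] pointing down, gripper open.
Joint ranges: [-163.93, 163.93], [-17.29, 119.83], [-79.2, 71.16], [3.27, 140.29], [-89.18, 269.18], [5.43, 117.66], [-154.24, 154.24]. Speed limits (degrees/s): [147.25, 147.25, 180, 180, 180, 180, 180].

### API

Orientations are given as [roll, pitch, yaw] about the fixed x, y, z axes, in that order (R = Rz(yaw) Ry(pitch) Rx(roll)).
In Python, from cell import telemetry, cams, env gives the robot as it stands.
- The arm moves only by the tool arm_command, never from a script. Its argument "series" is text: rows parted by semicolons, each of 5 numbers parted by spaces: the shift along the tool's x, y, z in mm, then the turn about the tool's z in rad, then the closure in counts, from 0 (fully open) to 255 (shut). A call has 1 to 20 rows; each row shifts and turns the commanded pose from where the row before left it, along the tool's axes as they then stand; what a row does not reach is not made up. A row lasts 1/12 s, in which the tool goes at most 41.7 mm and 7.16 degrees, less where a joint would pass 70% of its speed; a pose out of reach is approached as far as the arm can. A call is refused whole if a number of a shift passes 41.7 or a number of a turn 0.125, either way. A call with a gripper value outside its range is refused whole. The fingers move at their own pace and stop on an object; "squeeze" is the grip in N (left out, the last holds). Time passes only in rows, so rows that do not move let the fingers close. It gives the time, the measured TCP pose, the force, the opening and the grip force at its end, in the units of the state.
- telemetry.get_obs(): the state, without advancing time (a new reading comes with each control period).
- cams.read_camera(name): name is "scene" or "top" or "wrist"; returns the picture (480x640x3 uint8, blue, green, red); there is no depth.
- cams.calibration(name): a dict with "K" (3x3 intrinsics, pixels), "origin" and "rotation" of the camera in the world; the wrist camera has in their place "hand_eye" (4x4, takes a point from camera to tool coordinates, whose origin is the TCP and whose axes are the flange's). Camera axes: x right, y down, z forward; pixel columns grow to the right and rows downward; lengths in m; the calibration is good to about 2 mm. A picture is of the moment at which its call begins: read the wrist's pose just before it. calibration takes no time and is no camera call.
- env.sign_off(): hands the job in; it is judged then, once.
The state is a dict: "time_s": time; "qpos": joint angles; "joint_velocities": joint speeds; "effort": joint torques, N m; "tool_pos": TCP position; "tool_rot": TCP orientation; "force": force on the tool from outside, world axes, zero at the start; "wrist_torque": the same for the moment, N m; "grip_width": finger opening in m; "grasp_force": force on a finger pad.
Only numpy, scipy, OpenCV 4.12 (cv2) and the standard library are available. Lean on these libraries where they do the work, as an engineer would, in place of code of your own. Each camera call takes 0.05 s, during which the arm holds its last target. There are 200 camera calls.

## Working session

There is one attempt and no reset: what is moved stays moved. The work goes in short steps, Python scripts to look and compute and a tool call to move; the robot and the scene stay as the last step left them, time stands still between calls to the robot, and variables do not carry over. Pictures are saved under pics/ and viewed, at most 10 in all, crops included, and the job is handed in when it is done.

Besides the shell and the picture viewer there is one more tool, called after "Request:" as a command line: name --argument value ..., lists and objects as JSON in quotes. arm_command: Moves the arm, as the interface text tells. Its arguments: {"type":"object","properties":{"series":{"type":"string"},"squeeze":{"type":"number"}},"required":["series"]}

```bash
mkdir -p pics; python3 - <<'E'
from cell import telemetry,cams
import cv2
o=telemetry.get_obs();print(o)
for n in("scene","top"):
    cv2.imwrite(f"pics/{n}0.png",cams.read_camera(n));print(n,cams.calibration(n))
print(cams.calibration("wrist"))
E
```

```text
{'time_s': 0.0, 'qpos': array([-62.33047708,  18.44130364,  -4.01609389,  83.17467985,
         1.29532039,  78.53924014,  -3.26055548]), 'joint_velocities': array([ 0.00719903,  0.04174047,  0.06381089,  0.06857552,  0.0465744 ,
       -0.01225917, -0.00015155]), 'effort': array([ 1.76070921e-04, -4.91286206e+01, -4.04068977e-01, -3.12524056e+01,
       -6.39024074e-02,  4.38190112e-02,  1.87051978e-04]), 'tool_pos': array([0.29349014, 0.57935886, 0.22143809]), 'tool_rot': array([-1.79890038e+02,  5.76852940e-03,  1.53140270e+02]), 'force': array([ 1.00029729, -0.11585328,  0.49787628]), 'wrist_torque': array([-0.00958843, -0.00554355, -0.04794506]), 'grasp_force': 0.0, 'grip_width': 0.08711657896574274}
scene {'K': array([[435.9321936 ,   0.        , 318.01541103],
       [  0.        , 435.9321936 , 238.2029355 ],
       [  0.        ,   0.        ,   1.        ]]), 'origin': array([1.26918102, 0.11955548, 0.71243345]), 'rotation': array([-126.5969216 ,   -0.69923523,  100.2909873 ])}
top {'K': array([[600.16593454,   0.        , 321.94636586],
       [  0.        , 600.16593454, 238.8152643 ],
       [  0.        ,   0.        ,   1.        ]]), 'origin': array([ 0.28260465, -0.00959471,  1.27922992]), 'rotation': array([-1.69113585e+02,  5.56595005e-02, -8.91811866e+01])}
{'K': array([[363.85246664,   0.        , 318.39171399],
       [  0.        , 363.85246664, 237.50827561],
       [  0.        ,   0.        ,   1.        ]]), 'hand_eye': array([[ 2.79227782e-04, -9.68585260e-01, -2.48681554e-01,
         6.72536457e-02],
       [ 9.99999594e-01,  5.74775587e-05,  8.98963950e-04,
        -4.91595981e-04],
       [-8.56429623e-04, -2.48681704e-01,  9.68584883e-01,
        -1.61378885e-01],
       [ 0.00000000e+00,  0.00000000e+00,  0.00000000e+00,
         1.00000000e+00]])}
```

View pics/scene0.png

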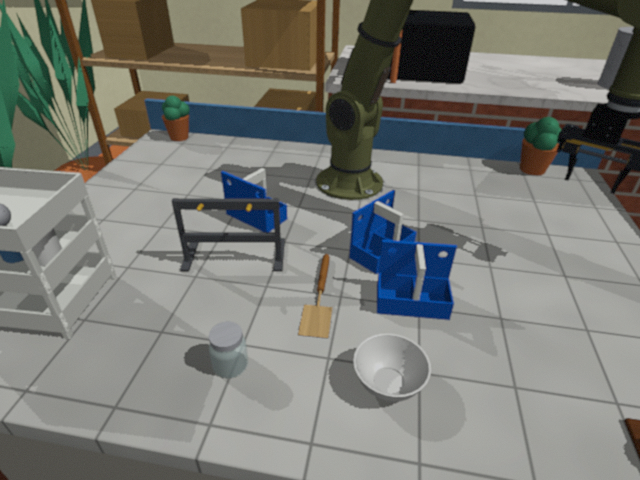

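View pics/top0.png

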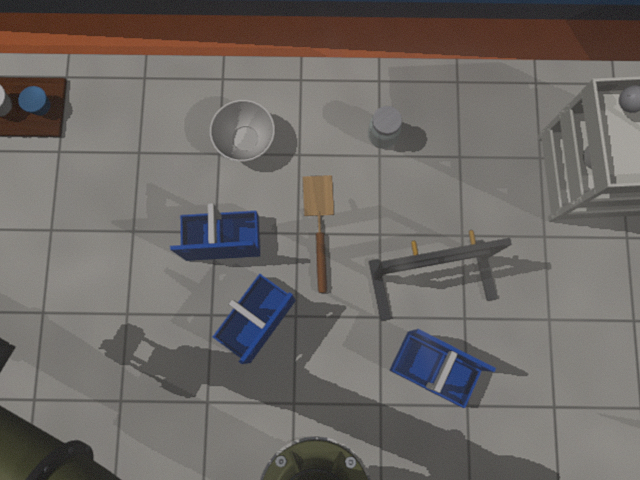

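Candidates in the top view are A (217,235), B (255,318) and C (442,368). The top camera's left is the robot's left (+y), so A fits. I'll confirm that with numbers and an enlarged crop.

```bash
cat > h.py <<'E'
import numpy as np,cv2
from scipy.spatial.transform import Rotation as R
from cell import telemetry,cams
def pose(n,o=None):
    c=cams.calibration(n)
    if n!="wrist": return c["K"],np.array(c["origin"]),R.from_euler("xyz",c["rotation"],degrees=True).as_matrix()
    T=np.eye(4);T[:3,:3]=R.from_euler("xyz",o["tool_rot"],degrees=True).as_matrix();T[:3,3]=o["tool_pos"]
    T=T@c["hand_eye"];return c["K"],T[:3,3],T[:3,:3]
def onz(P,uv,z):
    K,o,r=P;d=r@np.linalg.solve(K,[uv[0],uv[1],1]);return o+d*(z-o[2])/d[2]
def proj(P,p):
    K,o,r=P;q=K@(r.T@(np.array(p)-o));return q[:2]/q[2]
E
python3 - <<'E'
from h import *
im=cv2.imread("pics/top0.png");P=pose("top")
hsv=cv2.cvtColor(im,cv2.COLOR_BGR2HSV)
m=cv2.inRange(hsv,(105,140,40),(130,255,255));m[:150]=0
n,l,s,c=cv2.connectedComponentsWithStats(m)
for i in range(1,n):
    if s[i,4]>100: print(c[i],s[i],onz(P,c[i],.05).round(3))
a=cv2.resize(im[190:275,160:275],None,fx=5,fy=5,interpolation=cv2.INTER_CUBIC)
b=cv2.resize(im[220:325,360:520],None,fx=5,fy=5,interpolation=cv2.INTER_CUBIC)[:,:800]
b=cv2.resize(b,None,fx=.75,fy=.75) # 3.75x
a=cv2.resize(a,None,fx=.5,fy=.5)
out=np.zeros((620,600,3),np.uint8);out=np.zeros((600,600,3),np.uint8)
out[:a.shape[0],:a.shape[1]]=a;out[205:205+b.shape[0],:b.shape[1]]=b[:395]
cv2.imwrite("pics/crop.png",out)
print(a.shape,b.shape)
E
```

```text
[226.53975904 237.79036145] [171 212  87  38 830] [0.518 0.194 0.05 ]
[261.83502737 318.1555903 ] [ 236  275   56   88 1279] [0.353 0.115 0.05 ]
[405.6978022  362.34065934] [392 335  34  53 182] [ 0.269 -0.177  0.05 ]
[463.54063604 354.25088339] [428 336  67  36 283] [ 0.287 -0.293  0.05 ]
[438.08910891 362.65346535] [430 346  17  37 101] [ 0.269 -0.242  0.05 ]
[421.46547884 365.06904232] [409 348  29  32 449] [ 0.264 -0.208  0.05 ]
[458.59708738 375.12621359] [446 362  26  25 412] [ 0.246 -0.282  0.05 ]
[462.59748428 391.8427673 ] [431 368  50  40 159] [ 0.213 -0.289  0.05 ]
(212, 288, 3) (394, 600, 3)
```

View pics/crop.png

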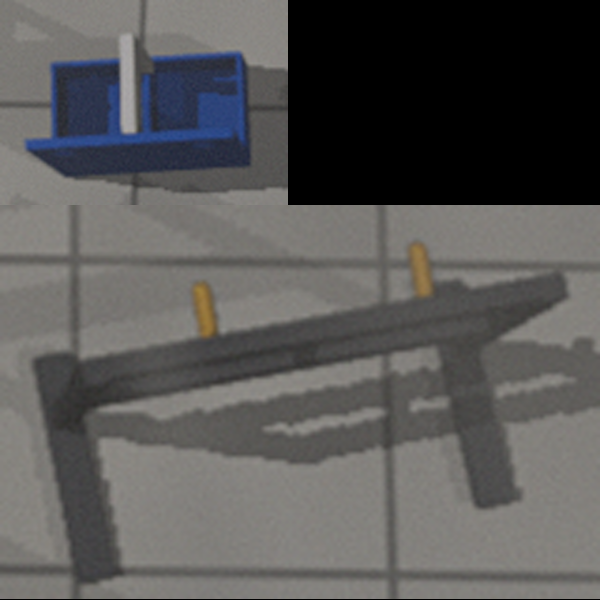

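The enlarged crop confirms A as the upright caddy farthest left (y ≈ 0.19 against 0.115 and −0.24). Its bar runs (211,203)–(211,243) in the top image. Frame pins: left base (415.7,254.9) and tip (413.6,241.1); right base (473.3,244.3) and tip (470.9,230.1).

```bash
python3 - <<'E'
from h import *
P=pose("top")
e=lambda u,z:onz(P,u,z)
n,f=e((211.2,243.2),.14),e((210.8,203.2),.14)
print("bar",n,f,"len",np.linalg.norm(n-f),"yaw",np.degrees(np.arctan2(*(f-n)[1::-1])))
l,r=e((170.8,247.2),.14),e((257.5,243.5),.14);d=l-r
print("plate",l,r,np.linalg.norm(d),np.degrees(np.arctan2(-d[0],d[1])))
ab,at,bb,bt=e((415.7,254.9),.175),e((413.6,241.1),.181),e((473.3,244.3),.175),e((470.9,230.1),.181)
for v in(ab,at,bb,bt):print(v.round(4))
for d in (ab-bb,at-bt):print(np.linalg.norm(d),np.degrees(np.arctan2(-d[0],d[1])))
print(np.linalg.norm(ab-at),np.linalg.norm(bb-bt))
E
```

```text
bar [0.49003253 0.20830763 0.14      ] [0.56952236 0.21299923 0.14      ] len 0.07962816250634729 yaw 3.3777592401704677
plate [0.48109426 0.28583111 0.14      ] [0.49070538 0.11889898 0.14      ] 0.1672085797384727 3.2951669442111213
[ 0.4669 -0.1806  0.175 ]
[ 0.4919 -0.1762  0.181 ]
[ 0.4885 -0.2886  0.175 ]
[ 0.5143 -0.2835  0.181 ]
0.11012163514732998 11.315980207041267
0.10964192044682367 11.803279714373467
0.026072453473919593 0.026975118816832712
```

Request:
arm_command --series "0 0 0 -0.1054 0;0 0 0 -0.1054 0;0 0 0 -0.1054 0;0 0 0 -0.1054 0;0 0 0 -0.1054 0;-15.5 -27.3 0 0 0;-15.5 -27.3 0 0 0;-15.5 -27.3 0 0 0;-15.5 -27.3 0 0 0;-15.5 -27.3 0 0 0;-15.5 -27.3 0 0 0;-15.5 -27.3 0 0 0;-15.5 -27.3 0 0 0;-15.5 -27.3 0 0 0;-15.5 -27.3 0 0 0;-15.5 -27.3 0 0 0;-15.5 -27.3 0 0 0;-15.5 -27.3 0 0 0;-15.5 -27.3 0 0 0;0 0 0 0 0"

```text
time_s: 1.77
tool_pos: [0.5362, 0.2026, 0.2222]
tool_rot: [-179.7, 0.1, -177.3]
force: [0.4, -0.9, -0.1]
grip_width: 0.0872
grasp_force: 0.0
```

```bash
python3 - <<'E'
from h import *
o=telemetry.get_obs();im=cams.read_camera("wrist");cv2.imwrite("pics/w1.png",im)
print(o["tool_pos"],o["tool_rot"],o["qpos"].round(0),o["time_s"])
P=pose("wrist",o)
print([proj(P,p).round() for p in [(.49,.2083,.14),(.5695,.213,.14),(.481,.2858,.14),(.4907,.1189,.14)]])
E
```

```text
[0.53620931 0.2025919  0.22220788] [-1.79734759e+02  8.40195097e-02 -1.77265514e+02] [-31.   9.   8.  95.  -1.  76.  70.] 1.7667
[array([332., 177.]), array([332., 290.]), array([450., 169.]), array([196., 172.])]
```

View pics/w1.png

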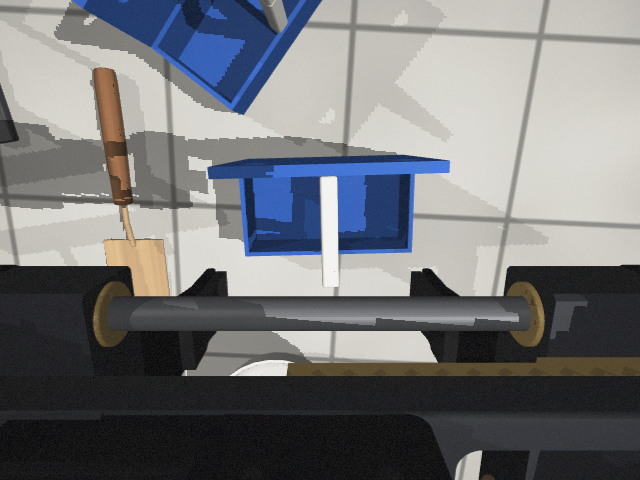

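The wrist picture shows the caddy below: bar from (328,176) to (331,286), plate top edge from (209,177) to (450,171). This is within about 4 px of the prediction.

```bash
python3 - <<'E'
from h import *
o=telemetry.get_obs();P=pose("wrist",o);im=cv2.imread("pics/w1.png")
hsv=cv2.cvtColor(im,cv2.COLOR_BGR2HSV)
m=cv2.inRange(hsv,(0,0,190),(180,50,255))[180:288,310:350]
for r in (5,25,50,70,90,104):print(r+180,np.flatnonzero(m[r])[[0,-1]]+310)
c=np.flatnonzero(cv2.inRange(hsv,(0,0,190),(180,50,255))[165:295,329]);print(c[[0,-1]]+165)
b=cv2.inRange(hsv,(100,140,40),(130,255,255))
for u in (225,270,390,440): print(u,[ (v) for v in np.flatnonzero(b[140:200,u])[[0,-1]]+140], im[155:182,u,0])
n,f=onz(P,(329,176),.14),onz(P,(331.2,286),.14);print(n,f,np.degrees(np.arctan2((f-n)[1],(f-n)[0])))
l,r=onz(P,(208.5,177.5),.14),onz(P,(450,171),.14);d=r-l;print(l,r,np.linalg.norm(d),np.degrees(np.arctan2(d[0],-d[1])),(l+r)/2)
E
```

```text
185 [321 336]
205 [321 337]
230 [322 337]
250 [322 337]
270 [310 349]
284 [310 349]
[177 294]
225 [np.int64(164), np.int64(177)] [128 130 132 129 129 131 130 130 108  87  83 107 127 128 125 128 128 127
 126 127 128 125 127 127 131 130 134]
270 [np.int64(159), np.int64(199)] [135 133 133 101  89  87  86  88  86  86 108 129 128 127 128 128 126 209
 211 211 129 130 143 187 188 187 189]
390 [np.int64(155), np.int64(199)] [ 88  87  86  85  92  95  87 188 215 218 216 215 216 216 216 213 217 216
 216 164 105 108 107 109 111 108 107]
440 [np.int64(160), np.int64(172)] [213 213 215 213 124 121 217 218 216 217 216 217 218 217 217 217 218 218
 216 214 195 197 195 194 195 195 195]
[0.48718623 0.21034104 0.14      ] [0.56486435 0.21643917 0.14      ] 4.488809611561242
[0.49224499 0.13057846 0.14      ] [0.47985747 0.28986379 0.14      ] 0.15976628909368543 -175.5530937414085 [0.48605123 0.21022113 0.14      ]
```

Request:
arm_command --series "7.4 11.5 0 -0.03 0;0 0 0 0 0;0 0 20 0 0;0 0 20 0 0;0 0 20 0 0;0 0 20 0 0;0 0 20 0 0;0 0 10 0 0;0 0 6.2 0 0;0 0 0 0 0;0 0 0 0 0;0 0 0 0 255;0 0 0 0 255;0 0 0 0 255;0 0 0 0 255;0 0 0 0 255;0 0 0 0 255;0 0 0 0 255;0 0 0 0 255" --squeeze 40

```text
time_s: 3.4
tool_pos: [0.5245, 0.222, 0.1064]
tool_rot: [180.0, 0.0, -174.9]
force: [0.3, -0.1, 0.4]
grip_width: 0.0414
grasp_force: 0.0
```

Request:
arm_command --series "-2.6 -8.8 0 0.011 0;0 0 0 0 0;0 0 0 0 0;0 0 0 0 0"

```text
time_s: 3.73
tool_pos: [0.528, 0.2132, 0.1064]
tool_rot: [180.0, 0.0, -175.6]
force: [-0.1, -0.6, 0.1]
grip_width: 0.0607
grasp_force: 0.0
```

```bash
python3 - <<'E'
from h import *
o=telemetry.get_obs();im=cams.read_camera("wrist");cv2.imwrite("pics/w2.png",im[::1])
print(o["tool_pos"],o["tool_rot"],o["grip_width"],o["time_s"])
P=pose("wrist",o);hsv=cv2.cvtColor(im,cv2.COLOR_BGR2HSV)
m=cv2.inRange(hsv,(0,0,190),(180,50,255))
for r in range(150,300,15):
    k=np.flatnonzero(m[r,250:390])+250
    print(r,k[[0,-1]] if len(k) else 0)
print(proj(P,o["tool_pos"]+[0,0,.034]))
E
```

```text
[0.52799401 0.21315656 0.10638136] [ 1.79995433e+02  1.16454007e-03 -1.75616757e+02] 0.06073360021576193 3.7333
150 [307 389]
165 [379 389]
180 0
195 0
210 0
225 0
240 [296 319]
255 [294 318]
270 [296 315]
285 [296 316]
[319.56307305 324.95204882]
```

View pics/w2.png

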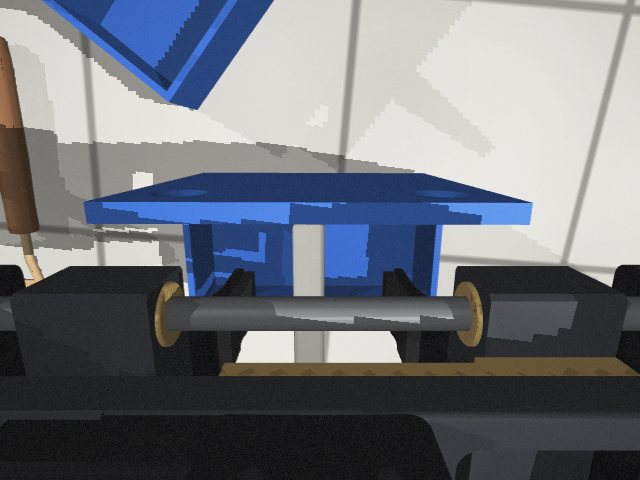

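The plate and bar are centred at column 309, while the fingers are centred at 319.5, so the tool must go about 4 mm toward −y. I'll check the fore-aft distance from the plate's front top edge at row 223.

```bash
python3 - <<'E'
from h import *
o=telemetry.get_obs();print(o["tool_pos"],o["tool_rot"]);P=pose("wrist",o)
T=R.from_euler("xyz",o["tool_rot"],degrees=True).as_matrix()
for uv in((86,223),(309,223),(531,223),(86,202),(309,202),(531,203)):print(uv,((onz(P,uv,.14)-o["tool_pos"])@T*1000).round(1))
E
```

```text
[0.52789169 0.21341878 0.10633358] [ 1.79990953e+02 -2.70158865e-03 -1.75591502e+02]
(86, 223) [ 40.1 -83.8 -33.7]
(309, 223) [ 40.1  -3.8 -33.7]
(531, 223) [ 40.1  75.8 -33.7]
(86, 202) [ 47.6 -82.6 -33.7]
(309, 202) [ 47.7  -3.8 -33.7]
(531, 203) [ 47.3  74.8 -33.7]
```

Request:
arm_command --series "-2 -3.9 0 0 0;0 0 0 0 0;0 0 0 0 255;0 0 0 0 255;0 0 0 0 255;0 0 0 0 255;0 0 0 0 255;0 0 0 0 255;0 0 0 0 255;0 0 0 0 255;0 0 0 0 255;0 0 0 0 255;0 0 0 0 255;0 0 0 0 255;0 0 0 0 255;0 0 0 0 255;0 0 0 0 255;0 0 0 0 255"

```text
time_s: 5.28
tool_pos: [0.5303, 0.2097, 0.1064]
tool_rot: [-180.0, 0.0, -175.6]
force: [0.2, -0.3, -0.9]
grip_width: 0.0116
grasp_force: 40.0
```

Request:
arm_command --series "0 0 -4 0 255;0 0 -10 0 255;0 0 -16 0 255;0 0 -20 0 255;0 0 -20 0 255;0 0 -16 0 255;0 0 -10 0 255;-3 0 -4 0 255;-5 0 0 0 255;-8 0 0 0 255;-6 0 0 0 255;-3 0 0 0 255;0 0 0 0 255;0 0 0 0 255"

```text
time_s: 6.45
tool_pos: [0.5549, 0.2114, 0.2054]
tool_rot: [-180.0, -0.1, -175.6]
force: [-0.3, -0.4, -3.6]
grip_width: 0.0115
grasp_force: 40.0
```

Request:
arm_command --series "0 -5 0 0 255;0 -10 0 0 255;0 -17 0 0 255;0 -24 0 0 255;0 -30 0 0 255;0 -33 0 0 255;0 -33 0 0 255;0 -33 0 0 255;0 -33 0 0 255;0 -33 0 0 255;0 -33 0 0 255;0 -33 0 0 255;0 -33 0 0 255;0 -30 0 -0.02 255;0 -24 0 -0.03 255;0 -14 0 -0.03 255;0 -7 0 -0.03 255;0 0 0 -0.014 255;0 0 0 0 255;0 0 0 0 255"

```text
time_s: 8.12
tool_pos: [0.5894, -0.211, 0.2064]
tool_rot: [179.9, 0.0, -168.5]
force: [-0.3, 0.3, -3.4]
grip_width: 0.0116
grasp_force: 40.0
```

Request:
arm_command --series "0 0 0 0 255;0 0 0 0 255"

```text
time_s: 8.28
tool_pos: [0.5897, -0.2107, 0.2064]
tool_rot: [180.0, 0.0, -168.4]
force: [-0.1, 0.1, -3.5]
grip_width: 0.0115
grasp_force: 40.0
```

```bash
python3 - <<'E'
from h import *
o=telemetry.get_obs();im=cams.read_camera("wrist");cv2.imwrite("pics/w3.png",im)
print(o["tool_pos"],o["tool_rot"],o["grip_width"],o["time_s"],o["qpos"].round(0),o["joint_velocities"].round(1))
E
```

```text
[ 0.5897477  -0.21073128  0.2064373 ] [ 1.79971190e+02  1.57953461e-02 -1.68392173e+02] 0.011537338055983339 8.2833 [ -2.  16.  23.  89.  -7.  76. 124.] [ 0.1 -0.   0.2 -0.1  0.1 -0.1  0.1]
```

View pics/w3.png

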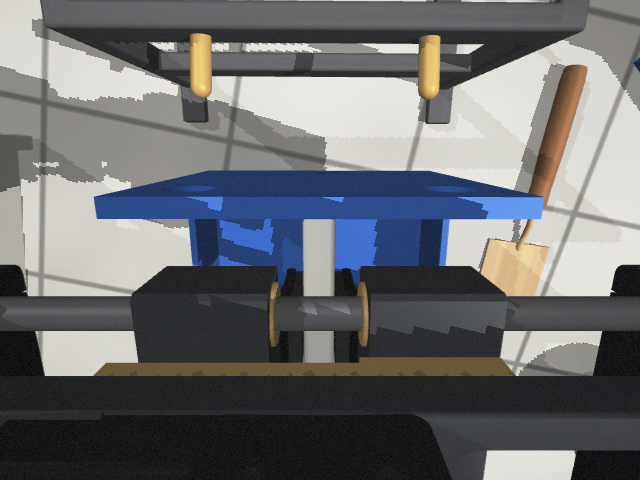

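The wrist picture shows the held caddy level, with the plate's top edge from (95,218) to (542,218). The pins are ahead of it: left (201,38)–(201,97), right (430,40)–(429,99).

```bash
python3 - <<'E'
from h import *
o=telemetry.get_obs();P=pose("wrist",o);im=cv2.imread("pics/w3.png")
T=R.from_euler("xyz",o["tool_rot"],degrees=True).as_matrix()
m=cv2.inRange(cv2.cvtColor(im,cv2.COLOR_BGR2HSV),(12,90,100),(35,255,255))[:125];m[:,520:]=0
L=lambda uv,z:((onz(P,uv,z)-o["tool_pos"])@T*1000).round(1)
for a,b in((150,250),(380,480)):
    s=m[:,a:b]
    r=np.flatnonzero(s.any(1));print(r[[0,-1]])
    for v in (r[0]+4,r[-1]-8):
        u=(np.flatnonzero(s[v])+a)[[0,-1]].mean();z=.177 if v<60 else .181
        print(u,v,L((u,v),z), onz(P,(u,v),z).round(4))
for uv in((95,218),(542,218),(318.5,197)):print(L(uv,o["tool_pos"][2]+.034))
E
```

```text
[33 97]
200.5 37 [116.7 -56.4  29.4] [ 0.4868 -0.2896  0.177 ]
201.0 89 [ 93.1 -56.8  25.4] [ 0.51   -0.2852  0.181 ]
[35 98]
431.0 39 [115.9  53.   29.5] [ 0.4656 -0.1823  0.177 ]
428.0 90 [92.7 52.2 25.5] [ 0.4885 -0.1784  0.181 ]
[ 42.  -80.1 -34. ]
[ 42.   79.3 -34. ]
[ 49.5  -0.4 -34. ]
```

Request:
arm_command --series "0 -1.6 4 0 255;0 0 7 0 255;0 0 8 0 255;0 0 8 0 255;0 0 5 0 255;0 0 2 0 255;0 0 0 0 255;3 0 0 0 255;5 0 0 0 255;7 0 0 0 255;7 0 0 0 255;5 0 0 0 255;4 0 0 0 255;2 0 0 0 255;0 0 0 0 255;0 0 0 0 255;0 0 0 0 255"

```text
time_s: 9.75
tool_pos: [0.558, -0.2198, 0.1724]
tool_rot: [180.0, 0.0, -168.4]
force: [0.2, 0.8, -3.5]
grip_width: 0.0115
grasp_force: 40.0
```

```bash
python3 - <<'E'
from h import *
o=telemetry.get_obs();im=cams.read_camera("wrist");s=cams.read_camera("scene")
print(o["tool_pos"],o["tool_rot"],o["force"])
a=cv2.resize(im[90:280,80:560],(800,317));b=cv2.resize(s[160:280,150:370],(515,281),interpolation=cv2.INTER_CUBIC)
out=np.zeros((600,800,3),np.uint8);out[:317]=a;out[318:599,:515]=b;cv2.imwrite("pics/w4.png",out)
E
```

```text
[ 0.55795829 -0.21981199  0.1724302 ] [ 1.79997737e+02  2.73886676e-02 -1.68448746e+02] [ 0.17048665  0.78001911 -3.47414909]
```

View pics/w4.png

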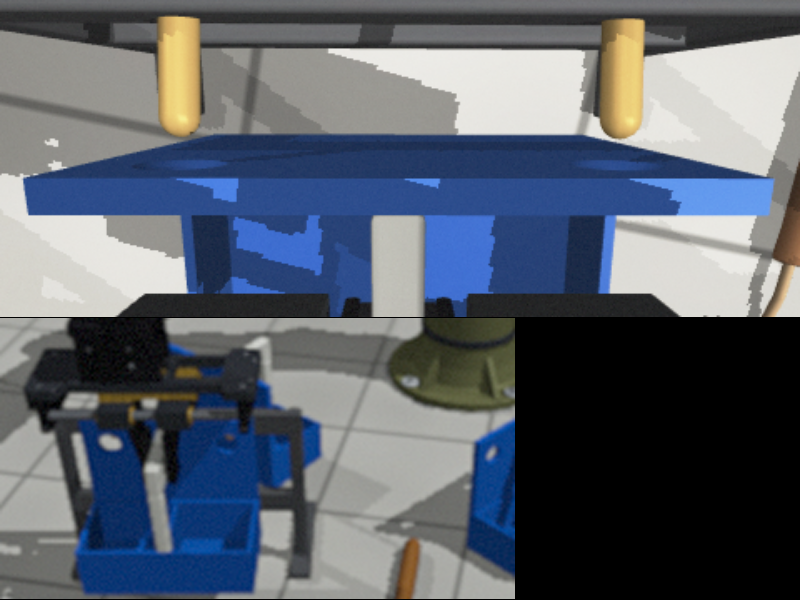

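The holes at crop (188,164) and (612,164) line up with the pin tips at (180,120) and (622,120), and both sets are centred at about 400. I'll insert along the pins' slope.

Request:
arm_command --series "2 0 0 0 255;3 0 0 0 255;3 0 0.4 0 255;3 0 0.6 0 255;3 0 0.6 0 255;2 0 0.4 0 255;0 0 0 0 255;0 0 0 0 255"

```text
time_s: 10.52
tool_pos: [0.5419, -0.2233, 0.1704]
tool_rot: [180.0, 0.0, -168.5]
force: [-0.6, 0.7, -3.2]
grip_width: 0.0118
grasp_force: 40.0
```

```bash
python3 - <<'E'
from h import *
o=telemetry.get_obs();im=cams.read_camera("wrist");s=cams.read_camera("scene")
print(o["tool_pos"],o["tool_rot"],o["force"],o["wrist_torque"])
a=cv2.resize(im[90:280,80:560],(800,317));b=cv2.resize(s[160:280,150:370],(515,281),interpolation=cv2.INTER_CUBIC)
out=np.zeros((600,800,3),np.uint8);out[:317]=a;out[318:599,:515]=b;cv2.imwrite("pics/w5.png",out)
E
```

```text
[ 0.54187185 -0.22327217  0.17043332] [ 1.79995128e+02  2.03685066e-02 -1.68479902e+02] [-0.58668416  0.74883216 -3.22726285] [ 0.06110385 -0.06998945  0.00727079]
```

View pics/w5.png

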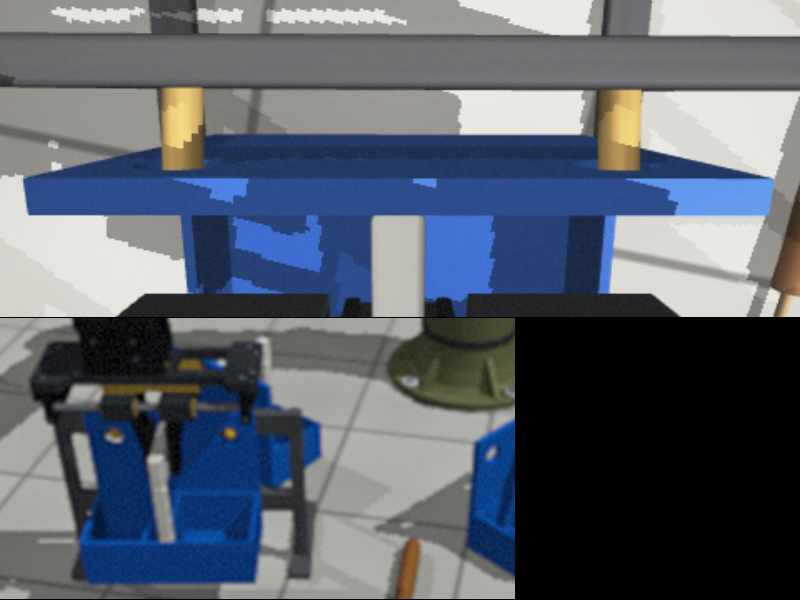

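Both brass tips are now in the holes, at (115,436) and (230,434) in the lower panel, with no contact force. I'll push on home.

Request:
arm_command --series "3 0 0.6 0 255;3 0 0.6 0 255;3 0 0.6 0 255;2 0 0.4 0 255;2 0 0.4 0 255;1 0 0.2 0 255;0 0 0 0 255;0 0 0 0 255"

```text
time_s: 11.28
tool_pos: [0.5283, -0.226, 0.1677]
tool_rot: [-180.0, 0.0, -168.5]
force: [0.3, -0.1, -2.8]
grip_width: 0.0114
grasp_force: 40.0
```

Request:
arm_command --series "1 0 0.2 0 255;1 0 0.2 0 255;0 0 0 0 255;0 0 0 0 255"

```text
time_s: 11.62
tool_pos: [0.5262, -0.2265, 0.1672]
tool_rot: [180.0, 0.0, -168.5]
force: [0.4, -0.2, -2.2]
grip_width: 0.0117
grasp_force: 40.0
```

Request:
arm_command --series "1 0 0.2 0 255;1 0 0.2 0 255;0 0 0 0 255;0 0 0 0 255"

```text
time_s: 11.95
tool_pos: [0.5242, -0.2269, 0.1668]
tool_rot: [180.0, 0.0, -168.5]
force: [0.3, -0.3, -3.2]
grip_width: 0.0118
grasp_force: 40.0
```

Request:
arm_command --series "1 0 0.2 0 255;0 0 0 0 255;0 0 0 0 255"

```text
time_s: 12.2
tool_pos: [0.5237, -0.227, 0.1667]
tool_rot: [-180.0, 0.1, -168.5]
force: [0.9, -0.3, -3.7]
grip_width: 0.0115
grasp_force: 40.0
```

Request:
arm_command --series "1 0 0.2 0 255;0 0 0 0 255;0 0 0 0 255"

```text
time_s: 12.45
tool_pos: [0.5237, -0.227, 0.1668]
tool_rot: [-180.0, 0.2, -168.4]
force: [5.6, 0.7, -4.3]
grip_width: 0.0118
grasp_force: 40.0
```

Request:
arm_command --series "1 0 0.2 0 255;0 0 0 0 255;0 0 0 0 255"

```text
time_s: 12.7
tool_pos: [0.5237, -0.2271, 0.1669]
tool_rot: [-179.9, 0.3, -168.4]
force: [8.4, 0.3, -4.4]
grip_width: 0.0119
grasp_force: 40.0
```

Request:
arm_command --series "-1 0 1 0 255;0 0 1 0 255;0 0 1 0 255;0 0 0 0 255;0 0 0 0 255"

```text
time_s: 13.12
tool_pos: [0.5236, -0.2269, 0.1638]
tool_rot: [-180.0, 0.1, -168.4]
force: [5.6, 0.7, -1.2]
grip_width: 0.0115
grasp_force: 40.0
```

Request:
arm_command --series "0 0 0.7 0 255;0 0 0.7 0 255;0 0 0 0 255;0 0 0 0 255"

```text
time_s: 13.45
tool_pos: [0.5236, -0.2269, 0.1627]
tool_rot: [-180.0, 0.2, -168.4]
force: [5.1, 1.0, 0.0]
grip_width: 0.0118
grasp_force: 40.0
```

Request:
arm_command --series "0 0 0.7 0 255;0 0 0 0 255;0 0 0 0 255"

```text
time_s: 13.7
tool_pos: [0.5236, -0.227, 0.1625]
tool_rot: [-180.0, 0.2, -168.4]
force: [3.4, 2.3, 6.2]
grip_width: 0.0116
grasp_force: 40.0
```

```bash
python3 - <<'E'
from h import *
o=telemetry.get_obs();im=cams.read_camera("wrist");s=cams.read_camera("scene")
print(o["tool_pos"],o["force"],o["wrist_torque"])
a=cv2.resize(im[90:280,80:560],(800,317));b=cv2.resize(s[160:280,150:370],(515,281),interpolation=cv2.INTER_CUBIC)
out=np.zeros((600,800,3),np.uint8);out[:317]=a;out[318:599,:515]=b;cv2.imwrite("pics/w6.png",out)
E
```

```text
[ 0.52361881 -0.22698436  0.16251118] [3.43916532 2.2606124  6.18023031] [ 0.49892194 -0.86196842 -0.15053087]
```

View pics/w6.png

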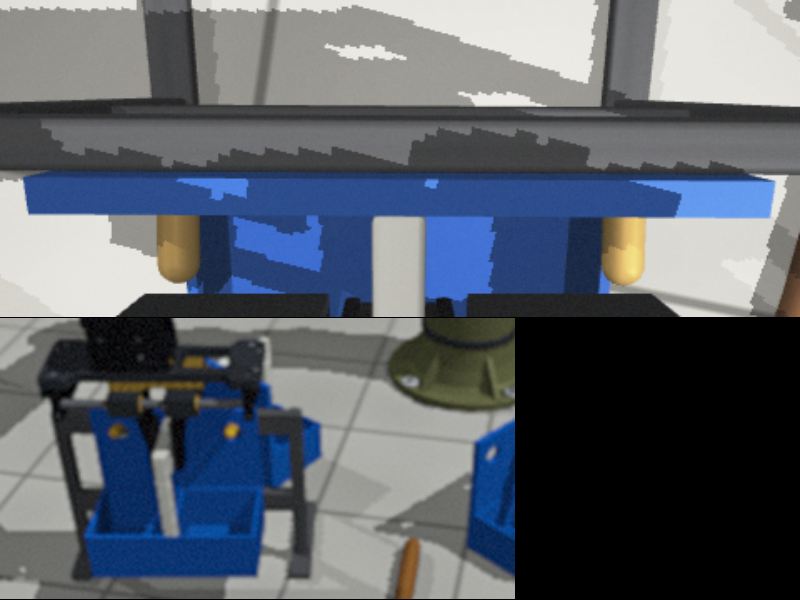

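The plate sits flush against the bar with both pins through it, and its weight is on the pins. I'll release by opening partway and lift clear.

Request:
arm_command --series "0 0 -0.4 0 255;0 0 0 0 150;0 0 0 0 150;0 0 0 0 150;0 0 0 0 150;0 0 0 0 150;0 0 0 0 150;0 0 0 0 150"

```text
time_s: 14.47
tool_pos: [0.5221, -0.2273, 0.1613]
tool_rot: [180.0, -0.0, -168.5]
force: [-0.5, -0.3, 0.0]
grip_width: 0.035
grasp_force: 0.0
```

Request:
arm_command --series "0 0 -4 0 150;0 0 -10 0 150;0 0 -16 0 150;0 0 -20 0 150;0 0 -20 0 150;0 0 -20 0 150;0 0 -10 0 150;0 0 0 0 150;0 0 0 0 150;0 0 0 0 150;0 0 0 0 150;0 0 0 0 150;0 0 0 0 150;0 0 0 0 150;0 0 0 0 150"

```text
time_s: 15.72
tool_pos: [0.5222, -0.2272, 0.2612]
tool_rot: [180.0, -0.0, -168.5]
force: [0.5, 1.3, 0.3]
grip_width: 0.036
grasp_force: 0.0
```

```bash
python3 - <<'E'
from h import *
o=telemetry.get_obs();im=cams.read_camera("wrist");s=cams.read_camera("scene")
print(o["tool_pos"],o["force"],o["time_s"])
a=cv2.resize(im,(400,300));b=cv2.resize(s,(400,300))
c=cv2.resize(s[150:290,150:370],(471,300),interpolation=cv2.INTER_CUBIC)
out=np.zeros((600,800,3),np.uint8);out[:300,:400]=a;out[:300,400:]=b;out[300:,:471]=c;cv2.imwrite("pics/w7.png",out)
E
```

```text
[ 0.52222383 -0.22724023  0.26115924] [0.48461364 1.26030876 0.29949272] 15.7167
```

View pics/w7.png

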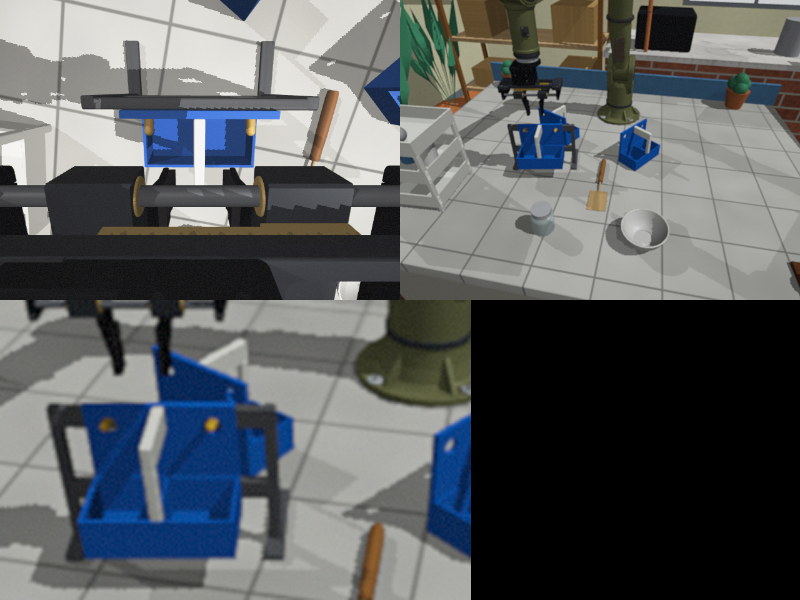

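The caddy hangs upright on both pins, flush with the bars, with the gripper clear. The bowl, jar and spatula look unmoved.

```bash
python3 -c "
from cell import env;print(env.sign_off())"
```

```text
the job is handed in; nothing more can be done
None
```

The blue caddy that started farthest left now hangs upright on both brass pins, flush against the frame's bars and released, and I handed the job in at about 16 s.

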